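Date-stamp the carton label in the pantry stockroom

ROBOT

A 7-joint arm with a two-finger parallel gripper is mounted at the origin on the work surface. World frame = base frame: x ahead of the robot, y to its left, z up, the work surface at z = 0. Lengths are in m, angles in rad, forces in N, time in s.
With the tool pointing down it reaches from about 0.4 to 0.85 m from the base axis. Payload 10.4 kg.
Tool frame: the origin (TCP) lies at the very end of the fingers, on their centre line; the grasp point (between the pads) lies 19 mm behind it; x points along the fingers, y is the direction in which the jaws open and shut, and the axes are right-handed (so a half turn about x gives the same grasp; the last joint's range is limited). The gripper opens to 85 mm and grips with 20 to 120 N. Pads are 22 mm wide; open, the fingers measure 114 mm over their backs; the gripper's body (76 mm by 85 mm) begins 54 mm behind the grasp point. The pads swing forward as they close: fully open they stand 13 mm farther back than shut.
Start: joints at [-1.31, 0.332, -0.065, 1.46, 0.022, 1.35, -0.088], TCP at [0.175, 0.6, 0.197] pointing down, gripper open.
Joint ranges: [-2.6, 2.6], [-0.5, 2.12], [-1.47, 1.34], [0.16, 2.42], [-1.27, 4.41], [0.06, 2.06], [-2.6, 2.6]. Speed limits (rad/s): [2.22, 2.22, 2.79, 2.79, 3.14, 3.14, 3.14].

INTERFACE

Orientations are given as a unit quaternion [x, y, z, w].
In Python, from workcell import monitor, camera, ticket, regions_of gives the robot as it stands.
- The arm moves only by the tool step_arm, never from a script. Its argument "increments" is a list of rows, each a list of 5 numbers: the finger opening in m, from 0 to 0.0854, then the shift along the world's x, y, z in m, then the turn about the world's z in rad. A call has 1 to 12 rows; each row shifts and turns the commanded pose from where the row before left it; what a row does not reach is not made up. A row lasts 1/12 s, in which the tool goes at most 41.7 mm and 7.16 degrees, less where a joint would pass 70% of its speed; a pose out of reach is approached as far as the arm can. A call with a gripper value outside its range is refused whole. The fingers move at their own pace and stop on an object; "force" is the grip in N (left out, the last holds). Time passes only in rows, so rows that do not move let the fingers close. It gives the time, the measured TCP pose, the force and the opening at its end, in the units of the state.
- monitor.get_obs(): the state, without advancing time (a new reading comes with each control period).
- camera(name): name is "side" or "top"; returns a dict with "color" (384x512x3 uint8, red, green, blue), "range_z" (384x512 float32, m along the optical axis (not along the pixel's ray), 0 where there is no reading), "fx", "fy", "cx", "cy" (pixels), "cam_to_world" (4x4, takes a point from camera to world coordinates). Camera axes: x right, y up, looking along -z (the intrinsics and any distortion apply to the point x, -y, -z); pixel columns grow to the right and rows downward; lengths in m; the calibration is good to about 2 mm. A picture is of the moment at which its call begins.
- ticket.hand_in(): hands the job in, once; it reports no verdict.
Trained networks look in a picture, given as the dict that the camera call returned (one of the last four; its "shot" number tells which), for a name from the list of things; names that differ only in an ending like _2 or _b are one class to them, and where a whole thing is asked for, a point or a joint stands for the part that bears it (a point fixed in the world has none). Each returns a list of dicts, best first, with "p" (0 to 1); they miss things now and then, are a little off and sometimes report something else, mostly with a low value. They report only what shows in the picture. A call takes as long as a camera call. They do not tell look-alikes from the thing itself.
- regions_of(picture, query): "region" (384x512 bool, what is visible of it) and "centre" ([row, column] in pixels, amid what is visible of it).
The state is a dict: "clock": time; "joint_pos": joint angles; "joint_velocities": joint speeds; "tau": joint torques, N m; "position": TCP position; "ee_rot": TCP orientation; "ft_force": force on the tool from outside, world axes, zero at the start; "torque": the same for the moment, N m; "grip_width": opening from 0.0 (shut) to 1.0 (fully open).
Only numpy, scipy, OpenCV 4.12 (cv2) and the standard library are available. Lean on these libraries where they do the work, as an engineer would, in place of code of your own. Each camera call takes 0.05 s, during which the arm holds its last target. There are 200 camera calls.

TASK

Put the self-inking stamp down on the middle of the carton's paper label, upright and with its long side along the label's long side (either way round), and press its head fully down to the stop for a moment so it prints. Then let the head spring back up and leave the stamp standing there on the label. Do not press the head down anywhere else, and leave the can, jar and oat box as they are.

Things in the scene. Friction and masses are not known exactly. Their poses are not given: they have to be found in the camera images.
- stamp: Self-inking desk stamp, loose, about 0.4 kg, standing upright. Grey foot 84 x 54 mm (x, y), 10 mm high; black housing 76 x 50 mm with flat sides from z = 10 to 64 mm; above it, on two steel rods, the press head, 46 mm wide in y, top at z = 102 mm. Origin: centre of the underside; x along the long side, z up. Grip the housing across its 50 mm (y), clear of the head.
- plunger (a joint): The stamp's press head, sliding down: 0 = sprung up, 0.014 m = down on its stop. The spring pushes back with about 3 N at the start and 8 N at the stop.
- plunger_top (a point): Centre of the top face of the stamp's press head (black rounded block 76 x 46 x 20 mm with a grey panel on top). 102 mm above the stamp's underside when up, 88 mm when down.
- carton: Closed cardboard carton, 240 x 180 x 90 mm (x, y, z), full and heavy, does not move; clear tape along the middle of its flat top. Origin: centre of the underside, so its top is at z = 90 mm.
- label: White paper label stuck flat on the carton's top, 120 x 90 mm (x long), with a thin printed black border 6 mm inside its edges. Origin: its centre, on the carton's top face; x along the long side, z up. Paper thickness can be ignored.
- can: Bystander: loose food can, 74 mm across, 85 mm high. Origin: centre of the underside.
- jar: Bystander: loose jar with a red screw lid, 84 mm across, 105 mm high. Origin: centre of the underside.
- oat_box: Bystander: loose blue box of oats with pale panels, 60 x 130 x 85 mm. Origin: centre of the underside.
There are look-alikes about, which are no part of the job. Leave any brown, orange or red look-alike of the stamp alone.

How it is judged:
On the way:
1. the stamp stands upright on the middle of the label (within 18 mm), square to it (within 0.2 rad), and its head is pressed down to the stop (within 2 mm) (value of joint plunger above 0.012 m and horizontal distance between stamp and label below 0.018 m and angle between the x axis of stamp and the x axis of label, either way round below 0.2 rad and angle between stamp's own z axis and vertical below 0.08 rad and z of stamp in the frame of label below 0.004 m and contact force between stamp and carton above 3 N), for 0.2 s.
At the end, for the whole second after the job is handed in: The stamp has been pressed on the label and stands released and at rest on it: upright within 0.08 rad, its centre within 20 mm of the label's centre, its long side along the label's within 0.22 rad, its head sprung back up (within 3 mm) (value of joint plunger below 0.003 m and horizontal distance between stamp and label below 0.02 m and angle between the x axis of stamp and the x axis of label, either way round below 0.22 rad and angle between stamp's own z axis and vertical below 0.08 rad and z of stamp in the frame of label between -0.004 and 0.004 m and linear speed of stamp below 0.02 m/s); the robot touches nothing.
It fails at once if the stamp's head is pressed more than half way down while the stamp is not standing on the label (centre more than 30 mm off, or foot more than 10 mm above it or below it) (value of joint plunger above 0.008 m and (horizontal distance between stamp and label above 0.03 m or z of stamp in the frame of label above 0.01 m or z of stamp in the frame of label below -0.01 m)).
It fails at once if the can, the jar or the oat box is shifted by more than 30 mm or tipped (distance of any of can, jar, oat_box from where it was at the start of the episode above 0.03 m or angle between any of can, jar, oat_box's own z axis and vertical above 0.3 rad).
It also fails if it takes over 51 s, if anything falls off the work surface, if the arm or the gripper's body presses on something with over 40 N, if the wrist force passes 120 N, or if a joint passes its speed limit or range.

## Working session

There is one attempt and no reset: what is moved stays moved. The work goes in short steps, Python scripts to look and compute and a tool call to move; the robot and the scene stay as the last step left them, time stands still between calls to the robot, and variables do not carry over. Pictures are saved under pics/ and viewed, about 8 in all and at most 12, crops included, and the job is handed in when it is done.

Besides the shell and the picture viewer there is one more tool, called after "Request:" as name([rows], argument=value, ...), one row to a line, values as JSON. step_arm: Moves the arm, as the interface text tells. Its arguments: {"type":"object","properties":{"increments":{"type":"array"},"force":{"type":"number"}},"required":["increments"]}

```bash
mkdir -p pics
cat > h.py <<'E'
import numpy as np, cv2
from workcell import monitor, camera, ticket, regions_of
def cloud(p):
    z=p["range_z"]; r,c=np.mgrid[:z.shape[0],:z.shape[1]]
    P=np.stack([(c-p["cx"])/p["fx"]*z,-(r-p["cy"])/p["fy"]*z,-z,np.ones_like(z)],-1)
    W=(P@np.asarray(p["cam_to_world"]).T)[...,:3]; W[z<=0]=np.nan
    return W
E
python3 - <<'E'
from h import *
o=monitor.get_obs();print(o)
ims=[]
for n in("top","side"):
    p=camera(n);W=cloud(p);print(n,[k for k in p],np.round(p["cam_to_world"],3).tolist())
    im=p["color"][...,::-1].copy()
    cv2.imwrite(f"pics/{n}0.png",cv2.resize(im,(800,600)))
    for q in("stamp","label","carton","can","jar","oat_box"):
        for d in regions_of(p,q)[:5]:
            w=W[d["region"]]; w=w[~np.isnan(w[:,0])]
            if len(w): print(n,q,round(d["p"],2),np.round(d["centre"]),len(w),np.round(np.median(w,0),3),np.round(np.percentile(w,[2,98],axis=0),3).tolist())
E
```

```text
{'clock': 0.0, 'joint_pos': array([-1.30961504,  0.33289429, -0.06468286,  1.46094801,  0.02157626,
        1.34987996, -0.08849915]), 'joint_velocities': array([ 0.0001415 , -0.00170296,  0.00130959,  0.0015542 ,  0.00030949,
        0.00175169, -0.00013986]), 'tau': array([-7.00691962e-04, -6.25449300e+01,  4.88092471e-02, -3.91617250e+01,
        1.62168016e-02,  9.84261394e-03, -3.56447185e-05]), 'position': array([0.17488267, 0.59959385, 0.19589872]), 'ee_rot': array([ 0.0994908 ,  0.70005537, -0.10049977,  0.6999456 ]), 'ft_force': array([ 0.7523776 , -0.82501766, -0.40531595]), 'torque': array([ 0.04125649, -0.0326574 , -0.02008023]), 'grip_width': 0.9995038222699802}
top ['color', 'range_z', 'fx', 'fy', 'cx', 'cy', 'cam_to_world', 'shot'] [[0.023, 0.982, -0.188, 0.442], [-0.999, 0.018, -0.028, -0.005], [-0.024, 0.189, 0.982, 0.883], [0.0, 0.0, 0.0, 1.0]]
top stamp 0.96 [220. 182.] 1332 [0.54  0.159 0.101] [[0.504, 0.13, 0.009], [0.58, 0.197, 0.105]]
top stamp 0.84 [285. 168.] 1663 [0.415 0.176 0.101] [[0.374, 0.147, 0.001], [0.455, 0.216, 0.105]]
top stamp 0.74 [200. 248.] 13
[... 1480 characters left out ...]
 [176. 202.] 993 [0.529 0.149 0.063] [[0.503, 0.127, 0.004], [0.58, 0.185, 0.103]]
side label 0.79 [267. 272.] 2281 [ 0.449 -0.194  0.09 ] [[0.393, -0.24, 0.088], [0.51, -0.146, 0.093]]
side carton 0.98 [285. 292.] 9291 [ 0.462 -0.249  0.089] [[0.359, -0.305, 0.009], [0.596, -0.122, 0.091]]
side carton 0.54 [208. 362.] 1645 [ 0.729 -0.216  0.078] [[0.712, -0.247, 0.001], [0.784, -0.172, 0.106]]
side can 0.61 [164. 297.] 854 [0.75  0.003 0.068] [[0.732, -0.018, 0.007], [0.793, 0.042, 0.087]]
side jar 0.86 [205. 360.] 1597 [ 0.728 -0.216  0.078] [[0.712, -0.247, 0.005], [0.781, -0.174, 0.106]]
side oat_box 0.87 [136. 250.] 1438 [0.73  0.186 0.065] [[0.715, 0.138, 0.004], [0.784, 0.262, 0.087]]
```

View pics/top0.png

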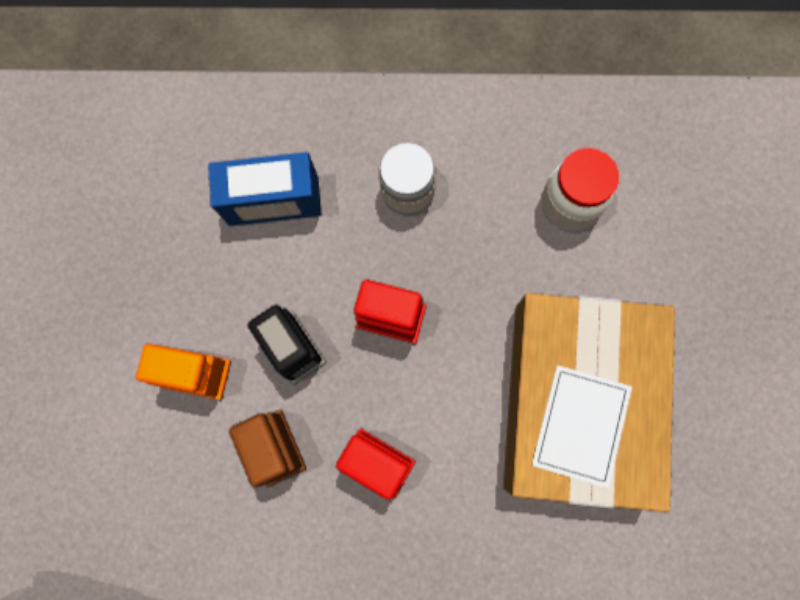

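View pics/side0.png

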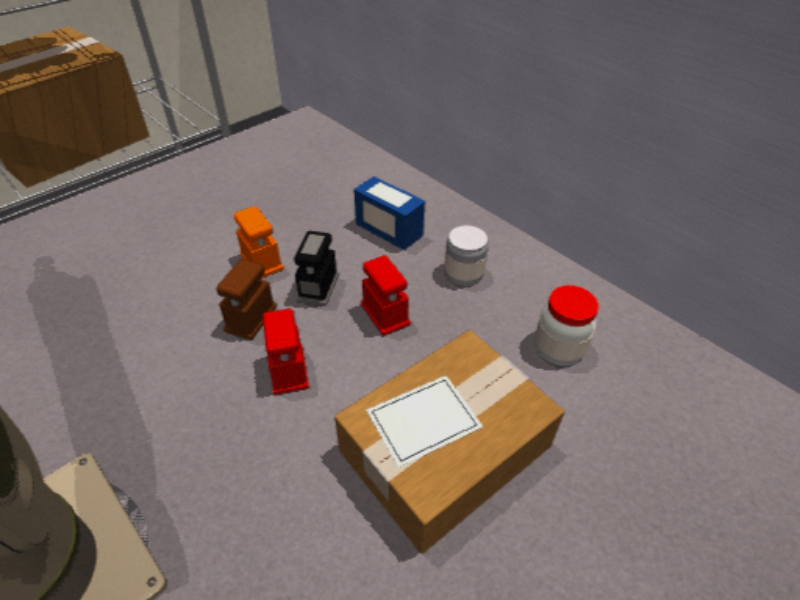

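Five stamp-like things show (in 800x600 top view): orange (185,370), brown (268,448), red (390,310), red (375,463) and black with a grey panel (285,342). The black one fits the description (black housing, grey foot and panel). I'll confirm it in a crop and measure the angles.

```bash
cat >> h.py <<'E'
def rect(pts):
    (c,s,a)=cv2.minAreaRect((pts[:,:2]*1000).astype(np.float32))
    if s[0]<s[1]: s=s[::-1]; a+=90
    return np.round(np.array(c)/1000,4),np.round(s,1),round(((a+90)%180-90),1)
def near(W,xy,r,z0,z1):
    with np.errstate(invalid='ignore'):
        m=(np.hypot(W[...,0]-xy[0],W[...,1]-xy[1])<r)&(W[...,2]>z0)&(W[...,2]<z1)
    return m
def clean(m):
    n,l,s,_=cv2.connectedComponentsWithStats(m.astype(np.uint8)); return l==1+np.argmax(s[1:,4])
E
python3 - <<'E'
from h import *
for n in("top","side"):
    p=camera(n);W=cloud(p)
    print(n,"head",rect(W[clean(near(W,(.54,.16),.055,.097,.11))]))
    for d in (.535,.155,"h"),: print("housing/foot",rect(W[clean(near(W,(.54,.16),.06,.003,.11))]))
    m=near(W,(.45,-.192),.09,.08,.1)&(p["color"].min(-1)>190)
    m=clean(m); print("label",rect(W[m]),m.sum())
    L=regions_of(p,"label")[0]["region"];print("label net",rect(W[L&near(W,(.45,-.192),.09,.08,.1)]))
    if n=="top":
        cv2.imwrite("pics/crop.png",cv2.resize(p["color"][180:260,140:230,::-1],None,fx=6,fy=6))
for k,xy in dict(red=(.58,.037),brown=(.415,.176),orange=(.505,.278)).items():
    p=camera("top");W=cloud(p);print(k,rect(W[clean(near(W,xy,.055,.097,.11))]))
E
```

```text
top head (array([0.5448, 0.168 ]), array([75.6, 45.6]), 36.1)
housing/foot (array([0.5407, 0.1687]), array([83.1, 67.1]), 39.1)
label (array([ 0.4514, -0.1922]), array([176.6,  95.6]), -11.4) 3874
label net (array([ 0.4511, -0.1916]), array([120.5,  91.1]), -15.3)
side head (array([0.5454, 0.1655]), array([76.5, 43.8]), 35.5)
housing/foot (array([0.5458, 0.1662]), array([87.6, 53.5]), 36.2)
label (array([ 0.4526, -0.1922]), array([121.5,  89.6]), -15.3) 2039
label net (array([ 0.452 , -0.1925]), array([121.2,  91.8]), -15.4)
red (array([0.5894, 0.0381]), array([75.5, 45.8]), 76.3)
brown (array([0.4148, 0.184 ]), array([75.2, 45.9]), 26.4)
orange (array([0.5077, 0.2946]), array([74.3, 45.7]), 80.0)
```

View pics/crop.png

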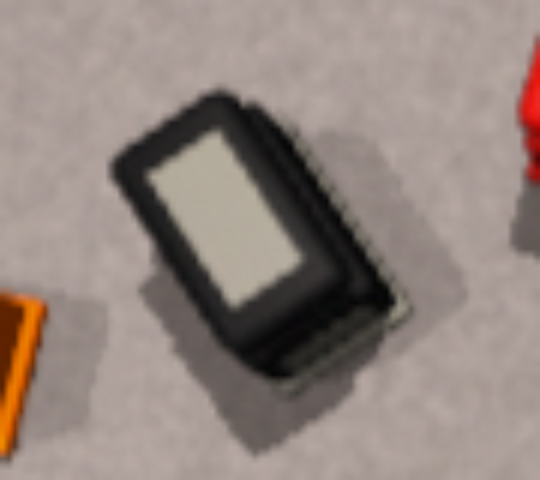

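It is the black stamp with the grey panel and foot (crop centre about (230,220)), no confusion. Now the tool yaw.

Run:
```python
from h import *
from scipy.spatial.transform import Rotation as R
o=monitor.get_obs();M=R.from_quat(o["ee_rot"]).as_matrix();print(M.round(3),np.degrees(np.arctan2(M[1,1],M[0,1])))
```

```text
[[-0.    0.28  0.96]
 [ 0.    0.96 -0.28]
 [-1.    0.   -0.  ]] 73.74074691064463
```

Request:
step_arm([
  [0.0854, 0.0154, -0.018, 0, 0.038],
  [0.0854, 0.0154, -0.018, 0, 0.038],
  [0.0854, 0.0154, -0.018, 0, 0.038],
  [0.0854, 0.0154, -0.018, 0, 0.038],
  [0.0854, 0.0154, -0.018, 0, 0.038],
  [0.0854, 0.0154, -0.018, 0, 0.038],
  [0.0854, 0.0154, -0.018, 0, 0.038],
  [0.0854, 0.0154, -0.018, 0, 0.038],
  [0.0854, 0.0154, -0.018, 0, 0.038],
  [0.0854, 0.0154, -0.018, 0, 0.038],
  [0.0854, 0.0154, -0.018, 0, 0.038],
  [0.0854, 0.0154, -0.018, 0, 0.038],
], force=40)

```text
clock: 2.05
position: [0.3604, 0.3831, 0.1969]
ee_rot: [-0.061, 0.704, 0.062, 0.704]
ft_force: [-0.2, 0.2, -0.2]
grip_width: 0.999
```

Request:
step_arm([
  [0.0854, 0.0154, -0.018, 0, 0.038],
  [0.0854, 0.0154, -0.018, 0, 0.038],
  [0.0854, 0.0154, -0.018, 0, 0.038],
  [0.0854, 0.0154, -0.018, 0, 0.038],
  [0.0854, 0.0154, -0.018, 0, 0.038],
  [0.0854, 0.0154, -0.018, 0, 0.038],
  [0.0854, 0.0154, -0.018, 0, 0.038],
  [0.0854, 0.0154, -0.018, 0, 0.038],
  [0.0854, 0.0154, -0.018, 0, 0.038],
  [0.0854, 0.0154, -0.018, 0, 0.038],
  [0.0854, 0.0154, -0.018, 0, 0.038],
  [0.0854, 0.0154, -0.018, 0, 0.038],
])

```text
clock: 3.05
position: [0.5453, 0.1671, 0.1969]
ee_rot: [-0.219, 0.672, 0.219, 0.672]
ft_force: [0.1, -0.5, 0.5]
grip_width: 1.0
```

Request:
step_arm([
  [0.0854, 0, 0, 0, 0],
  [0.0854, 0, 0, 0, 0],
  [0.0854, 0, 0, 0, 0],
  [0.0854, 0, 0, 0, 0],
])

```text
clock: 3.38
position: [0.544, 0.1692, 0.1968]
ee_rot: [-0.219, 0.672, 0.219, 0.672]
ft_force: [-0.5, 0.7, 0.3]
grip_width: 1.005
```

Request:
step_arm([
  [0.0854, 0.0005, -0.001, -0.0125, 0],
  [0.0854, 0.0005, -0.001, -0.0125, 0],
  [0.0854, 0, 0, -0.0125, 0],
  [0.0854, 0, 0, -0.0125, 0],
  [0.0854, 0, 0, -0.0125, 0],
  [0.0854, 0, 0, -0.0125, 0],
  [0.0854, 0, 0, -0.0125, 0],
  [0.0854, 0, 0, -0.0125, 0],
  [0.0854, 0, 0, -0.0125, 0],
  [0.0854, 0, 0, -0.0125, 0],
  [0.0854, 0, 0, -0.0125, 0],
  [0.0854, 0, 0, 0, 0],
])

```text
clock: 4.38
position: [0.5441, 0.1655, 0.0563]
ee_rot: [-0.219, 0.674, 0.218, 0.671]
ft_force: [-1.1, -0.8, -1.0]
grip_width: 1.001
```

Request:
step_arm([
  [0.0854, 0, 0, -0.008, 0],
  [0.0854, 0, 0, -0.008, 0],
  [0.0854, 0, 0, -0.007, 0],
  [0.0854, 0, 0, 0, 0],
  [0.0854, 0, 0, 0, 0],
])

```text
clock: 4.8
position: [0.5454, 0.166, 0.036]
ee_rot: [-0.218, 0.673, 0.218, 0.672]
ft_force: [0.2, 0.9, 0.5]
grip_width: 1.0
```

No contact; closing.

Request:
step_arm([
  [0.075, 0, 0, 0, 0],
  [0.068, 0, 0, 0, 0],
  [0.062, 0, 0, 0, 0],
  [0.056, 0, 0, 0, 0],
  [0.05, 0, 0, 0, 0],
  [0.044, 0, 0, 0, 0],
  [0.04, 0, 0, 0, 0],
  [0.04, 0, 0, 0, 0],
  [0.04, 0, 0, 0, 0],
  [0.04, 0, 0, 0, 0],
], force=50)

```text
clock: 5.63
position: [0.5455, 0.1664, 0.0363]
ee_rot: [-0.218, 0.672, 0.219, 0.673]
ft_force: [-2.0, 2.0, 2.8]
grip_width: 0.528
```

Request:
step_arm([
  [0.04, 0, 0, 0.005, 0],
  [0.04, 0, 0, 0.007, 0],
  [0.04, 0, 0, 0.008, 0],
  [0.04, 0, 0, 0, 0],
  [0.04, 0, 0, 0, 0],
])

```text
clock: 6.05
position: [0.546, 0.1659, 0.0568]
ee_rot: [-0.218, 0.672, 0.218, 0.673]
ft_force: [-1.0, 0.4, -5.2]
grip_width: 0.53
```

Run:
```python
from h import *
p=camera("side");W=cloud(p);o=monitor.get_obs();print(o["position"],o["grip_width"]*85,o["ft_force"])
cv2.imwrite("pics/g.png",cv2.resize(p["color"][60:260,100:320,::-1],None,fx=3,fy=3))
```

```text
[0.54563663 0.16588176 0.05631416] 44.76283305986826 [ 0.34635863 -0.86167009 -4.67904001]
```

View pics/g.png

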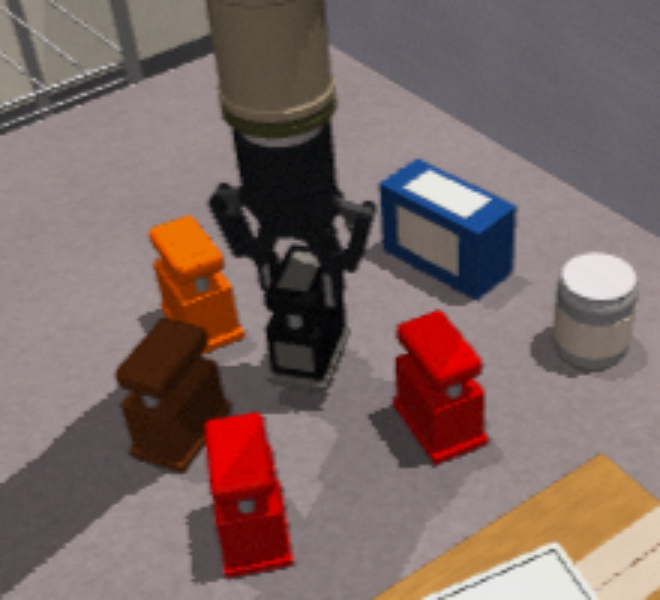

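Grasp holds: the black stamp is off the surface (crop (295,340)) and the load is about 4.7 N. Lifting and carrying it over.

Request:
step_arm([
  [0.04, 0, 0, 0.01, 0],
  [0.04, 0, 0, 0.015, 0],
  [0.04, 0, 0, 0.02, 0],
  [0.04, 0, 0, 0.02, 0],
  [0.04, 0, 0, 0.02, 0],
  [0.04, 0, 0, 0.015, 0],
  [0.04, 0, 0, 0.01, 0],
  [0.04, -0.0022, -0.008, 0, -0.02],
  [0.04, -0.0045, -0.017, 0, -0.0425],
  [0.04, -0.0045, -0.017, 0, -0.0425],
  [0.04, -0.0045, -0.017, 0, -0.0425],
  [0.04, -0.0045, -0.017, 0, -0.0425],
])

```text
clock: 7.1
position: [0.5242, 0.0871, 0.1654]
ee_rot: [-0.152, 0.691, 0.151, 0.69]
ft_force: [0.2, -0.4, -4.5]
grip_width: 0.529
```

Request:
step_arm([
  [0.04, -0.0045, -0.017, 0, -0.0425],
  [0.04, -0.0045, -0.017, 0, -0.0425],
  [0.04, -0.0045, -0.017, 0, -0.0425],
  [0.04, -0.0045, -0.017, 0, -0.0425],
  [0.04, -0.0045, -0.017, 0, -0.0425],
  [0.04, -0.0045, -0.017, 0, -0.0425],
  [0.04, -0.0045, -0.017, 0, -0.0425],
  [0.04, -0.0045, -0.017, 0, -0.0425],
  [0.04, -0.0045, -0.017, 0, -0.0425],
  [0.04, -0.0045, -0.017, 0, -0.0425],
  [0.04, -0.0045, -0.017, 0, -0.0425],
  [0.04, -0.0045, -0.017, 0, -0.0425],
])

```text
clock: 8.1
position: [0.4709, -0.1157, 0.1663]
ee_rot: [0.027, 0.707, -0.027, 0.707]
ft_force: [-0.5, 0.0, -4.3]
grip_width: 0.528
```

Request:
step_arm([
  [0.04, -0.0045, -0.017, 0, -0.0425],
  [0.04, -0.0045, -0.017, 0, -0.0425],
  [0.04, -0.0045, -0.017, 0, -0.0425],
  [0.04, -0.0045, -0.017, 0, -0.0425],
  [0.04, -0.0022, -0.01, 0, -0.025],
  [0.04, 0, 0, 0, 0],
  [0.04, 0, 0, 0, 0],
  [0.04, 0, 0, 0, 0],
])

```text
clock: 8.77
position: [0.4515, -0.1913, 0.1661]
ee_rot: [0.094, 0.701, -0.094, 0.701]
ft_force: [0.0, -0.2, -4.6]
grip_width: 0.532
```

Run:
```python
from h import *
from scipy.spatial.transform import Rotation as R
o=monitor.get_obs();M=R.from_quat(o["ee_rot"]).as_matrix();print(o["position"],np.degrees(np.arctan2(M[1,1],M[0,1])),o["ft_force"],o["grip_width"])
for n in("side","top"):
    p=camera(n);W=cloud(p);im=p["color"]
    for d in regions_of(p,"stamp"):
        w=W[d["region"]];w=w[~np.isnan(w[:,0])];m=np.median(w,0)
        if abs(m[1]+.19)<.1: print(n,d["p"],m,np.percentile(w,[1,99],axis=0).round(3).tolist(),d["centre"])
    cv2.imwrite(f"pics/c_{n}.png",cv2.resize(im[130:370,170:420,::-1] if n=="side" else im[180:370,290:470,::-1],None,fx=2.4,fy=2.4))
```

```text
[ 0.45147698 -0.19126581  0.16612984] 74.7804151497827 [ 0.04533713 -0.15902199 -4.62365678] 0.5319753681276468
side 0.56 [ 0.42962346 -0.20335698  0.18481428] [[0.41, -0.225, 0.088], [0.528, -0.129, 0.233]] [247.2, 267.7]
top 0.73 [ 0.43277076 -0.17423396  0.19678467] [[0.408, -0.2, 0.136], [0.495, -0.156, 0.234]] [286.1, 377.0]
```

View pics/c_side.png

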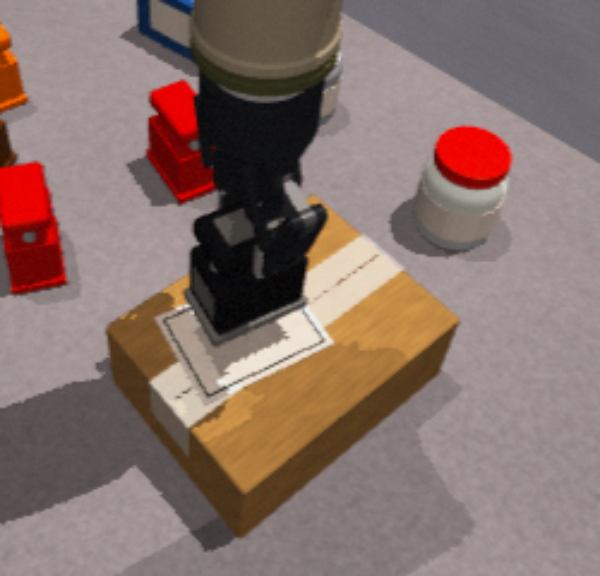

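The stamp hangs upright over the label (crop about (245,280)), clear of everything. Lowering.

Request:
step_arm([
  [0.04, 0, 0, -0.005, 0],
  [0.04, 0, 0, -0.008, 0],
  [0.04, 0, 0, -0.008, 0],
  [0.04, 0, 0, -0.008, 0],
  [0.04, 0, 0, -0.005, 0],
  [0.04, 0, 0, -0.002, 0],
  [0.04, 0, 0, -0.001, 0],
  [0.04, 0, 0, 0, 0],
  [0.04, 0, 0, 0, 0],
])

```text
clock: 9.72
position: [0.4514, -0.1921, 0.1295]
ee_rot: [0.094, 0.701, -0.094, 0.701]
ft_force: [0.2, 0.4, -4.8]
grip_width: 0.53
```

Request:
step_arm([
  [0.04, 0, 0, -0.001, 0],
  [0.04, 0, 0, -0.001, 0],
  [0.04, 0, 0, -0.001, 0],
  [0.04, 0, 0, 0, 0],
  [0.04, 0, 0, 0, 0],
])

```text
clock: 10.13
position: [0.4514, -0.1919, 0.1266]
ee_rot: [0.094, 0.701, -0.094, 0.701]
ft_force: [-1.9, 0.6, 0.1]
grip_width: 0.528
```

Contact (force from -4.8 to 0). Release and retreat.

Request:
step_arm([
  [0.055, 0, 0, 0, 0],
  [0.06, 0, 0, 0, 0],
  [0.07, 0, 0, 0, 0],
  [0.08, 0, 0, 0, 0],
  [0.0854, 0, 0, 0, 0],
  [0.0854, 0, 0, 0, 0],
  [0.0854, 0, 0, 0, 0],
  [0.0854, 0, 0, 0, 0],
  [0.0854, 0, 0, 0.005, 0],
  [0.0854, 0, 0, 0.01, 0],
  [0.0854, 0, 0, 0.01, 0],
  [0.0854, 0, 0, 0.01, 0],
])

```text
clock: 11.13
position: [0.4514, -0.1921, 0.1627]
ee_rot: [0.094, 0.701, -0.094, 0.701]
ft_force: [0.7, 0.0, -0.2]
grip_width: 1.003
```

Request:
step_arm([
  [0.0854, 0, 0, 0.015, 0],
  [0.0854, 0, 0, 0.02, 0],
  [0.0854, 0, 0, 0.02, 0],
  [0.0854, 0, 0, 0.02, 0],
  [0.0854, 0, 0, 0.01, 0],
  [0.0, 0, 0, 0, 0],
  [0.0, 0, 0, 0, 0],
  [0.0, 0, 0, 0, 0],
  [0.0, 0, 0, 0, 0],
  [0.0, 0, 0, 0, 0],
  [0.0, 0, 0, 0, 0],
  [0.0, 0, 0, 0, 0],
])

```text
clock: 12.13
position: [0.451, -0.1919, 0.2458]
ee_rot: [0.094, 0.701, -0.094, 0.701]
ft_force: [-0.8, -0.7, 0.4]
grip_width: 0.006
```

```bash
cat > chk.py <<'E'
from h import *
o=monitor.get_obs();print(o["position"],o["ft_force"],o["grip_width"])
for n in("side","top"):
    p=camera(n);W=cloud(p);im=p["color"]
    m=clean(near(W,(.4515,-.192),.06,.182,.2)); print(n,"head",m.sum(),rect(W[m]),np.nanmedian(W[m][:,2]))
    L=regions_of(p,"label");
    if L: print("label",rect(W[L[0]["region"]&near(W,(.45,-.192),.09,.08,.1)]))
    cv2.imwrite(f"pics/{n}_{int(o['clock']*100)}.png",cv2.resize(im[130:370,170:420,::-1] if n=="side" else im[180:370,290:470,::-1],None,fx=2.4,fy=2.4))
print(o["clock"])
E
python3 chk.py; ls pics
```

```text
[ 0.45101478 -0.19194586  0.2458457 ] [-0.82661653 -0.74179121  0.37501284] 0.005782237184909727
side head 927 (array([ 0.4525, -0.1922]), array([75.2, 45.8]), -14.7) 0.19106180261545602
label (array([ 0.4519, -0.1932]), array([119.6,  90. ]), -15.2)
top head 786 (array([ 0.4519, -0.1903]), array([75.5, 46. ]), -15.3) 0.19173617402883558
label (array([ 0.4516, -0.1918]), array([119.7,  90.3]), -15.1)
12.1333
c_side.png
c_top.png
crop.png
g.png
side0.png
side_1213.png
top0.png
top_1213.png
```

The stamp stands within about 1.5 mm and 1° of the label's centre and axis, with its head up at 0.191. Pressing with shut fingers.

Request:
step_arm([
  [0, 0, 0, -0.008, 0],
  [0, 0, 0, -0.012, 0],
  [0, 0, 0, -0.012, 0],
  [0, 0, 0, -0.01, 0],
  [0, 0, 0, -0.006, 0],
  [0, 0, 0, -0.004, 0],
  [0, 0, 0, -0.003, 0],
  [0, 0, 0, -0.003, 0],
  [0, 0, 0, -0.002, 0],
  [0, 0, 0, -0.002, 0],
  [0, 0, 0, -0.002, 0],
  [0, 0, 0, 0, 0],
])

```text
clock: 13.33
position: [0.4511, -0.192, 0.182]
ee_rot: [0.094, 0.701, -0.094, 0.701]
ft_force: [-0.1, -0.4, -0.6]
grip_width: 0.001
```

Request:
step_arm([
  [0, 0, 0, -0.001, 0],
  [0, 0, 0, -0.001, 0],
  [0, 0, 0, -0.001, 0],
  [0, 0, 0, -0.001, 0],
  [0, 0, 0, 0, 0],
  [0, 0, 0, 0, 0],
])

```text
clock: 13.83
position: [0.4512, -0.192, 0.1782]
ee_rot: [0.094, 0.701, -0.094, 0.701]
ft_force: [0.2, -0.2, 0.6]
grip_width: 0.002
```

```bash
python3 chk.py
```

```text
[ 0.45115589 -0.19196135  0.17818784] [ 0.22873881 -0.24751296  0.55459687] 0.001876105349007041
side head 809 (array([ 0.4526, -0.192 ]), array([75.3, 45.6]), -14.8) 0.1910262786754322
label (array([ 0.4515, -0.1942]), array([123.1,  91.2]), -17.4)
top head 528 (array([ 0.4308, -0.1842]), array([45.3, 31.5]), 74.2) 0.19195667589805637
label (array([ 0.451 , -0.1907]), array([123.3,  89.7]), -12.7)
13.8333
```

```bash
python3 -c "
import cv2,glob,numpy as np
f=sorted(glob.glob('pics/*_138*.png'));print(f)
a=[cv2.resize(cv2.imread(x),(400,420)) for x in f];cv2.imwrite('pics/pp.png',np.hstack(a))"
```

```text
['pics/side_1383.png', 'pics/top_1383.png']
```

View pics/pp.png

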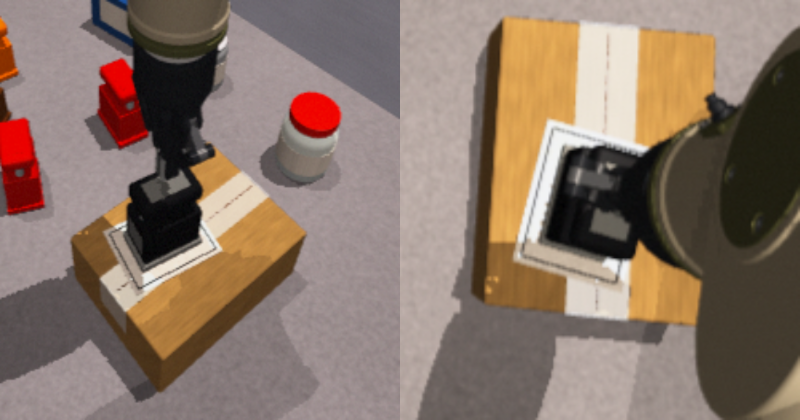

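The head is still up and the fingers are just above it (left (170,180)), so the tip ends higher than the TCP value suggests. Continue gently until I feel contact.

Request:
step_arm([
  [0, 0, 0, -0.0015, 0],
  [0, 0, 0, -0.0015, 0],
  [0, 0, 0, -0.0015, 0],
  [0, 0, 0, -0.0015, 0],
  [0, 0, 0, 0, 0],
])

```text
clock: 14.45
position: [0.451, -0.1919, 0.1718]
ee_rot: [0.094, 0.701, -0.094, 0.701]
ft_force: [1.1, 0.8, 0.7]
grip_width: -0.0
```

Run:
```python
from h import *
p=camera("side");W=cloud(p)
m=near(W,(.451,-.192),.06,.17,.26);r,c=np.where(m);print(r.min(),r.max(),c.min(),c.max())
for z0 in np.arange(.17,.25,.005):
    w=W[m&(W[...,2]>=z0)&(W[...,2]<z0+.005)]
    if len(w): print(round(z0,3),len(w),np.median(w[:,:2],0).round(3),(np.percentile(w[:,:2],[3,97],axis=0)).round(3).tolist())
h=clean(near(W,(.4515,-.192),.06,.182,.2));print("head z",np.percentile(W[h][:,2],[10,50,90]))
cv2.imwrite("pics/z.png",cv2.resize(p["color"][180:290,210:320,::-1],None,fx=5,fy=5,interpolation=cv2.INTER_CUBIC))
```

```text
200 257 251 296
0.17 5 [ 0.434 -0.208] [[0.414, -0.215], [0.46, -0.199]]
0.175 43 [ 0.437 -0.21 ] [[0.413, -0.221], [0.479, -0.176]]
0.18 77 [ 0.434 -0.21 ] [[0.413, -0.221], [0.476, -0.169]]
0.185 192 [ 0.437 -0.206] [[0.414, -0.22], [0.483, -0.166]]
0.19 518 [ 0.444 -0.196] [[0.419, -0.215], [0.482, -0.17]]
0.205 3 [ 0.444 -0.197] [[0.44, -0.198], [0.444, -0.196]]
0.21 17 [ 0.442 -0.195] [[0.439, -0.205], [0.454, -0.184]]
0.215 28 [ 0.443 -0.2  ] [[0.439, -0.207], [0.452, -0.185]]
0.22 28 [ 0.443 -0.197] [[0.44, -0.207], [0.454, -0.182]]
0.225 20 [ 0.442 -0.198] [[0.44, -0.206], [0.448, -0.181]]
0.23 19 [ 0.442 -0.196] [[0.44, -0.205], [0.444, -0.184]]
0.235 15 [ 0.442 -0.196] [[0.439, -0.203], [0.443, -0.188]]
0.24 11 [ 0.442 -0.189] [[0.44, -0.203], [0.445, -0.185]]
0.245 8 [ 0.44  -0.191] [[0.437, -0.202], [0.444, -0.178]]
head z [0.18619996 0.19091008 0.19247575]
```

View pics/z.png

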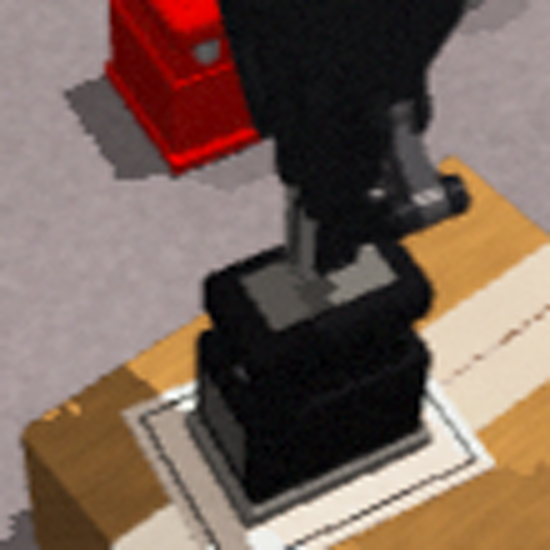

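The tip is visibly about 15 mm above the head (lowest finger points z≈0.207, head 0.191), so the tip ends about 35 mm above the reported TCP. That also means the earlier 45 mm grip was on the head's sides, with no harm done. The stamp is standing correctly, so I keep going down by feel.

Request:
step_arm([
  [0, 0, 0, -0.002, 0],
  [0, 0, 0, -0.002, 0],
  [0, 0, 0, -0.002, 0],
  [0, 0, 0, -0.002, 0],
  [0, 0, 0, -0.0015, 0],
  [0, 0, 0, -0.0015, 0],
  [0, 0, 0, 0, 0],
])

```text
clock: 15.08
position: [0.451, -0.1919, 0.1609]
ee_rot: [0.094, 0.701, -0.094, 0.701]
ft_force: [-0.5, 0.7, 0.3]
grip_width: -0.001
```

Request:
step_arm([
  [0, 0, 0, -0.0015, 0],
  [0, 0, 0, -0.0015, 0],
  [0, 0, 0, 0, 0],
])

```text
clock: 15.33
position: [0.4511, -0.1919, 0.158]
ee_rot: [0.094, 0.701, -0.094, 0.701]
ft_force: [-0.5, -0.6, -0.2]
grip_width: 0.0
```

Request:
step_arm([
  [0, 0, 0, -0.0015, 0],
  [0, 0, 0, -0.0015, 0],
  [0, 0, 0, 0, 0],
])

```text
clock: 15.58
position: [0.4513, -0.192, 0.1552]
ee_rot: [0.094, 0.701, -0.094, 0.701]
ft_force: [-1.2, -0.7, 2.9]
grip_width: -0.004
```

Contact at about 0.156 (3 N, the spring's preload). The stop should be near 0.142.

Request:
step_arm([
  [0, 0, 0, -0.002, 0],
  [0, 0, 0, -0.002, 0],
  [0, 0, 0, -0.002, 0],
  [0, 0, 0, -0.002, 0],
  [0, 0, 0, -0.0015, 0],
  [0, 0, 0, 0, 0],
])

```text
clock: 16.08
position: [0.4513, -0.192, 0.1457]
ee_rot: [0.094, 0.701, -0.094, 0.701]
ft_force: [-3.0, 0.5, 6.6]
grip_width: -0.001
```

Request:
step_arm([
  [0, 0, 0, -0.001, 0],
  [0, 0, 0, -0.001, 0],
  [0, 0, 0, -0.001, 0],
  [0, 0, 0, -0.0005, 0],
  [0, 0, 0, 0, 0],
])

```text
clock: 16.5
position: [0.4514, -0.1921, 0.1434]
ee_rot: [0.094, 0.701, -0.094, 0.701]
ft_force: [-7.0, 2.4, 18.2]
grip_width: 0.001
```

18 N, well above the spring's 8 N: it is on the stop. Hold, check by camera, then release upward.

Request:
step_arm([
  [0, 0, 0, 0, 0],
  [0, 0, 0, 0, 0],
  [0, 0, 0, 0, 0],
  [0, 0, 0, 0, 0],
  [0, 0, 0, 0, 0],
  [0, 0, 0, 0, 0],
])

```text
clock: 17.0
position: [0.4514, -0.1921, 0.1434]
ee_rot: [0.094, 0.701, -0.094, 0.701]
ft_force: [-7.6, 2.1, 18.1]
grip_width: 0.0
```

Run:
```python
from h import *
p=camera("side");W=cloud(p)
m=clean(near(W,(.4515,-.192),.06,.165,.186));w=W[m];print(m.sum(),np.percentile(w[:,2],[10,50,90]),rect(w[w[:,2]>.172]),monitor.get_obs()["ft_force"])
```

```text
665 [0.16965602 0.17646142 0.17823181] (array([ 0.4518, -0.1921]), array([74.7, 45.4]), -15.5) [-6.70782665  2.17924624 18.14088194]
```

The head top is at 0.177, down 14 mm, so it is fully pressed. Release.

Request:
step_arm([
  [0, 0, 0, 0.002, 0],
  [0, 0, 0, 0.003, 0],
  [0, 0, 0, 0.004, 0],
  [0, 0, 0, 0.005, 0],
  [0, 0, 0, 0.006, 0],
  [0, 0, 0, 0.01, 0],
  [0, 0, 0, 0.02, 0],
  [0, 0, 0, 0.02, 0],
  [0, 0, 0, 0.02, 0],
  [0, 0, 0, 0.02, 0],
  [0, 0, 0, 0.01, 0],
  [0, 0, 0, 0, 0],
])

```text
clock: 18.05
position: [0.4522, -0.1923, 0.2644]
ee_rot: [0.094, 0.7, -0.094, 0.702]
ft_force: [0.3, 0.5, -0.1]
grip_width: -0.002
```

```bash
python3 chk.py; ls -t pics | head -2; cp $(ls -t pics/side_*|head -1) pics/final.png
```

```text
[ 0.45215877 -0.19230228  0.26440374] [ 0.27850375  0.45335405 -0.13199876] -0.0020011404393586022
side head 924 (array([ 0.4523, -0.1922]), array([75.7, 45.3]), -15.2) 0.19104748504859626
label (array([ 0.4513, -0.1914]), array([121.1,  92. ]), -14.9)
top head 888 (array([ 0.4519, -0.1902]), array([75.7, 46.2]), -14.9) 0.19185768396913994
label (array([ 0.4513, -0.1919]), array([121.7,  90.6]), -14.6)
18.05
top_1805.png
side_1805.png
```

View pics/final.png

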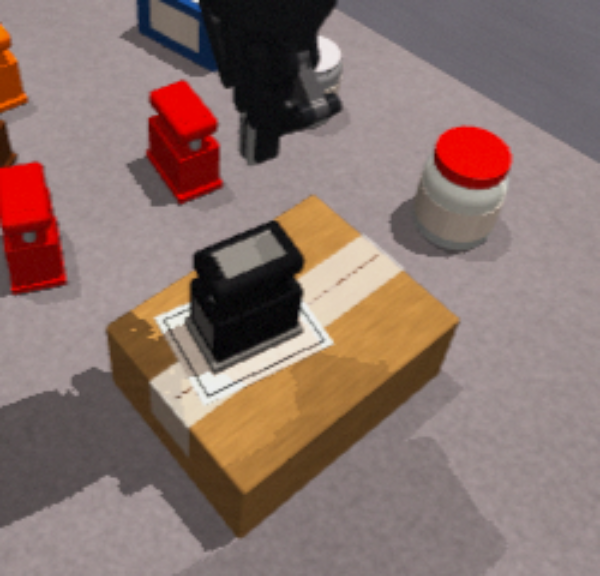

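The stamp stands upright on the label's middle (about (245,295)), head up, gripper clear above.

```bash
python3 -c "
from workcell import ticket;print(ticket.hand_in())"
```

```text
the job is handed in; nothing more can be done
None
```

The black stamp now stands on the middle of the carton's label, printed and released, and the job is handed in at about 18 s on the clock.

- **Press:** I pressed the head with the shut fingers and held it on its stop for about 0.5 s. The force was 18 N and the head top dropped about 14 mm, from 0.191 to 0.177 m.
- **Last check:** The stamp is within about 2 mm and 1° of the label's centre and long side. Its head is back up at 0.191–0.192 m, and the gripper is clear with no force on it.
- **Bystanders:** The can, jar and oat box were never approached. I did not re-measure their positions at the end.
- **Disagreement:** The shut fingertips ended about 35 mm above the reported TCP. The first press therefore met nothing, and I went on down by feel. The 45 mm grip reading suggests the fingers held the stamp by the sides of its head rather than the housing. It carried safely and the head was not pressed on the way.

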